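Set the dry box to purge: shut the drop door, crack the stuck lid and hold it ajar

ROBOT

A 7-joint arm with a two-finger parallel gripper is mounted at the origin on the work surface; the furniture and walls round the work are solid. World frame = base frame: x ahead of the robot, y to its left, z up, the work surface at z = 0. Lengths are in m, angles in rad, forces in N, time in s.
With the tool pointing down it reaches from about 0.4 to 0.85 m from the base axis. Payload 4.4 kg.
Tool frame: the origin (TCP) lies at the very end of the fingers, on their centre line; the grasp point (between the pads) lies 19 mm behind it (bot.grip_depth is the distance from the TCP to the grasp point, in m); z points along the fingers, y is the line along which they close (so a half turn about z gives the same grasp; the last joint's range is limited). The gripper opens to 94 mm and grips with 3 to 60 N. Pads are 16 mm wide; open, the fingers measure 119 mm over their backs; the gripper's body (75 mm by 177 mm) begins 78 mm behind the grasp point.
Start: joints at [1.227, 0.628, 0.038, 1.517, -0.027, 0.996, -0.02], TCP at [0.178, -0.625, 0.205] pointing down, gripper open.
Joint ranges: [-3.06, 3.06], [-0.37, 2.12], [-1.25, 1.32], [0.18, 2.47], [-1.1, 4.24], [0.23, 1.98], [-2.94, 2.94]. Speed limits (rad/s): [2.57, 2.57, 3.14, 3.14, 3.14, 3.14, 3.14].

INTERFACE

Orientations are given as [roll, pitch, yaw] about the fixed x, y, z axes, in that order (R = Rz(yaw) Ry(pitch) Rx(roll)).
In Python, from cell import bot, cams, ticket gives the robot as it stands.
- The arm moves only by the tool arm_command, never from a script. Its argument "rows" is a list of rows, each a list of 7 numbers: the turn, a rotation vector about the tool's x, y, z in rad, then the shift along the tool's x, y, z in mm, then the finger opening in mm, from 0 to 94. A call has 1 to 10 rows; each row is the pose to reach, as a shift and turn from the pose commanded when the call began, along the tool's axes at that moment; what a row does not reach only later rows make up. A row lasts 1/10 s, in which the tool goes at most 50 mm and 8.59 degrees, less where a joint would pass 70% of its speed; a pose out of reach is approached as far as the arm can. A call with a gripper value outside its range is refused whole. The fingers move at their own pace and stop on an object; "newtons" is the grip in N (left out, the last holds). Time passes only in rows, so rows that repeat a pose let the fingers close. It gives the time, the measured TCP pose, the force, the opening and the grip force at its end, in the units of the state.
- bot.state(): the state, without advancing time (a new reading comes with each control period).
- cams.camera(name): name is "side" or "top"; returns a dict with "frame" (384x512x3 uint8, blue, green, red), "intrinsics" (3x3 intrinsics, pixels), "position" and "orientation" of the camera in the world. Camera axes: x right, y up, looking along -z (the intrinsics and any distortion apply to the point x, -y, -z); pixel columns grow to the right and rows downward; lengths in m; the calibration is good to about 2 mm. A picture is of the moment at which its call begins. There is no depth.
- ticket.sign_off(): hands the job in; it is judged then, once.
The state is a dict: "t": time; "joint_positions": joint angles; "qvel": joint speeds; "tau": joint torques, N m; "tool_pos": TCP position; "tcp_rot": TCP orientation; "contact_force": force on the tool from outside, world axes, zero at the start; "ft_torque": the same for the moment, N m; "grip_width": finger opening in m; "grip_force": force on a finger pad.
Only numpy, scipy, OpenCV 4.12 (cv2) and the standard library are available. Lean on these libraries where they do the work, as an engineer would, in place of code of your own. Each camera call takes 0.05 s, during which the arm holds its last target. There are 200 camera calls.

TASK

Get the small white dry box ready for a gas purge, so that gas can leave only under its lid: first push the drop-front door, which hangs open towards you, up until it is fully shut, while the lid is still closed. Then take the bow handle on the lid, pull up until the lid breaks free of its sticky gasket without letting it fly up, and hold it slightly open, about 15 mm at its front edge. Finish while still holding the lid there by its handle, door shut, and leave the beaker, the timer and the small bottle beside the box where they are.

Things in the scene. Friction and masses are not known exactly. Their poses are not given: they have to be found in the camera images.
- dry_box: White box fixed to the worktop, 190 (x) x 230 (y) x 130 mm high without lid, front and top open. Origin: centre of its underside, on the worktop; its x points from its open front (robot's side) to its back, y to its left, z up; yaw within 0.3 rad. In this frame the front opening is the plane x = -95 mm and the lid's hinge line is at x = 90, z = 130 mm, along y.
- front_door (a joint): Aluminium door of the box front, 222 mm wide, 110 high, 10 thick, hinged along its lower edge (box frame x = -95, z = 12 mm). 0 = upright, fully shut; grows as its upper edge swings down to the robot (stops at 1.2). A stiff friction hinge keeps it where it is left; 2 to 3 N at the upper edge moves it. Push along its arc, rising as it closes: a purely level push on the leaning door can bind.
- door_lip (a point): Middle of the front face of the door's black pull lip (100 mm wide, 12 high), which stands 13 mm out from the door's outer face near its upper edge. It moves with the door; upright, it is 24 mm in front of and 98 mm above the door's hinge line, so with the door shut at x = -119, z = 110 mm in the box frame.
- lid_hinge (a joint): Angle of the box's grey lid. 0 = closed on its gasket, grows as the front edge rises (0.08 = 15 mm open in front; stops at 0.45). The gasket sticks: about 12 to 17 N straight up at the handle breaks it loose; the pull then fades within 5 mm of lift at the handle to the lid's weight alone (about 2 N there). Let go, it falls shut and sticks again.
- box_lid: The grey lid, 196 x 238 x 10 mm, with its steel bow handle. Origin: middle of its hinge line at the back; axes as the box's when closed. The handle stands across the lid, 135 mm in front of the hinge line: a round bar 12 mm thick, parallel to the box's y, straight for 90 mm, on two legs 110 mm apart.
- lid_grip (a point): Centre of the handle's bar, at the middle of its length, 40 mm above the lid's top, so there are 34 mm free under the bar; at x = -45 mm, y = 0, z = 181 mm in the box frame when the lid is closed. Pinch the bar from above across the box's x.
- lid_front (a point): Middle of the lower front edge of the lid, 189 mm in front of the lid's hinge line.
- beaker: Bystander: glass beaker, 54 mm wide, 69 mm high, standing left of the box. Origin: centre of its underside.
- timer_unit: Bystander: white bench timer, 92 x 58 x 23 mm, lying right of the box. Origin: centre of its underside.
- bottle_f: Bystander: small reagent bottle, 56 mm wide, 104 mm high, standing right of the box. Origin: centre of its underside.

How it is judged:
On the way, in this order (a step that is already met when the one before it is completed fails the run):
1. the door is pushed up shut while the lid is still closed (value of joint front_door below 0.04 rad and value of joint lid_hinge below 0.015 rad), for 0.2 s.
2. the lid has broken free and is slightly open (value of joint lid_hinge between 0.045 and 0.135 rad), for 0.2 s.
At the end, for the whole second after the job is handed in: The door is shut (within 0.06 rad); the lid is held still by the fingers at its handle with its front edge about 15 mm open (joint between 0.045 and 0.135 rad, roughly 8 to 25 mm); the three bystanders are within 20 mm of where they stood (all of step 2 and value of joint front_door below 0.06 rad and velocity of joint lid_hinge between -0.05 and 0.05 rad/s and contact force between the fingers and box_lid above 0.5 N); the arm keeps its last pose, push and grip.
It fails at once if the lid flew open (more than about 45 mm at its front edge) (value of joint lid_hinge above 0.24 rad).
It fails at once if the beaker was disturbed (distance of beaker from where it was at the start of the episode above 0.02 m).
It fails at once if the timer was disturbed (distance of timer_unit from where it was at the start of the episode above 0.02 m).
It fails at once if the bottle was disturbed (distance of bottle_f from where it was at the start of the episode above 0.02 m).
It also fails if it takes over 51 s, if anything falls off the work surface, if the arm or the gripper's body presses on something with over 40 N, if the wrist force passes 120 N, or if a joint passes its speed limit or range.

## Working session

There is one attempt and no reset: what is moved stays moved. The work goes in short steps, Python scripts to look and compute and a tool call to move; the robot and the scene stay as the last step left them, time stands still between calls to the robot, and variables do not carry over. Pictures are saved under pics/ and viewed, at most 10 in all, crops included, and the job is handed in when it is done.

Besides the shell and the picture viewer there is one more tool, called after "Request:" in YAML: its name, and indented under it one key for each argument. arm_command: Moves the arm, as the interface text tells. Its arguments: {"type":"object","properties":{"rows":{"type":"array","items":{"type":"array","items":{"type":"number"}}},"newtons":{"type":"number"}},"required":["rows"]}

```bash
ls; mkdir -p pics
python3 - <<'E'
from cell import bot,cams
import cv2,numpy as np
for n in("side","top"):
    c=cams.camera(n);cv2.imwrite(f"pics/{n}0.png",c["frame"]);print(n,c["intrinsics"],c["position"],c["orientation"],[k for k in c])
s=bot.state();print(s["t"],s["tool_pos"],s["tcp_rot"],s["contact_force"],bot.grip_depth)
E
```

```text
pics
side [[402.94015759   0.         249.18919972]
 [  0.         402.94015759 192.18311554]
 [  0.           0.           1.        ]] [ 0.4675191  -0.93268369  0.73202106] [ 0.92952676 -0.00568243 -0.21030238] ['frame', 'intrinsics', 'position', 'orientation']
top [[375.86100952   0.         256.58964889]
 [  0.         375.86100952 193.48675819]
 [  0.           0.           1.        ]] [ 0.49891459 -0.10463035  1.0613604 ] [ 1.57948244e-01 -7.61851284e-04 -1.57519124e+00] ['frame', 'intrinsics', 'position', 'orientation']
0.1 [ 0.17814056 -0.62450088  0.20470538] [-3.13995659e+00  2.21520538e-05  2.77869753e-01] [ 0.01061869  0.42184415 -0.31233964] 0.0188
```

View pics/side0.png

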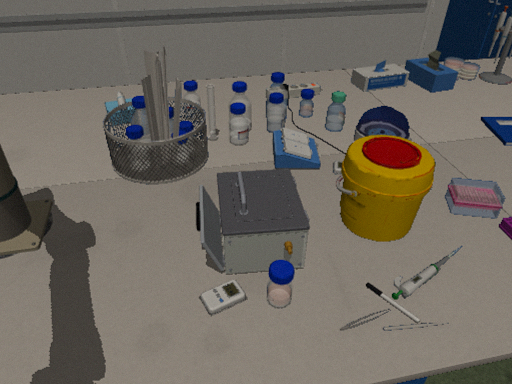

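View pics/top0.png

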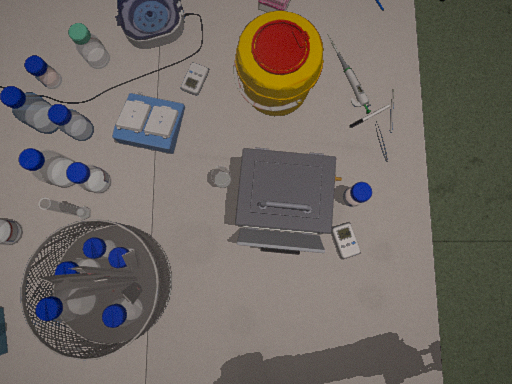

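The side view shows the box lid around (260,200), the handle bar around (242,193) and the door leaning slightly, with its lip at (199,216). In the top view the handle runs from (258,204) to (311,209), and the lip is around (280,250). I'll enlarge both for accurate pixels.

Run:
```python
import cv2,numpy as np
a=cv2.imread("pics/top0.png")[140:265,205:375];b=cv2.imread("pics/side0.png")[160:285,180:320]
a=cv2.resize(a,None,fx=4.5,fy=4.5,interpolation=cv2.INTER_CUBIC);b=cv2.resize(b,None,fx=4.5,fy=4.5,interpolation=cv2.INTER_CUBIC)
a=cv2.convertScaleAbs(a,alpha=1.5);b=cv2.convertScaleAbs(b,alpha=1.5)
cv2.imwrite("pics/topc.png",a);cv2.imwrite("pics/sidec.png",b)
```

```text
(no output)
```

View pics/topc.png

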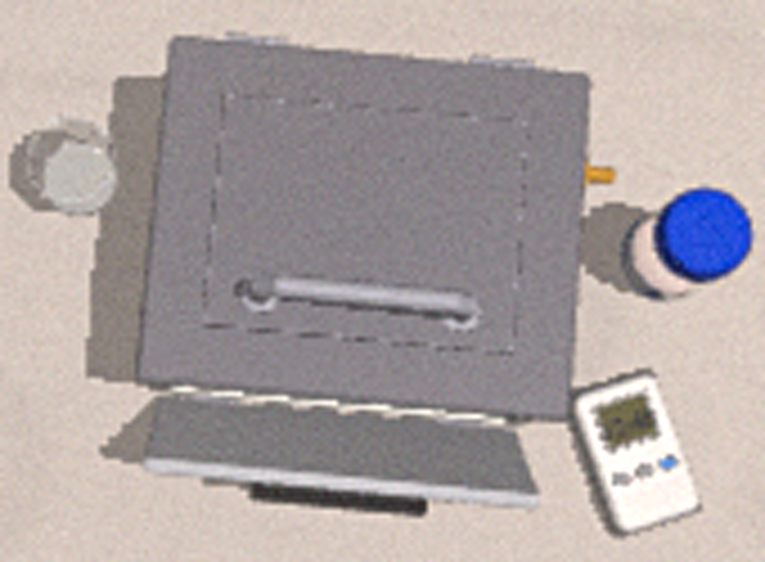

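View pics/sidec.png

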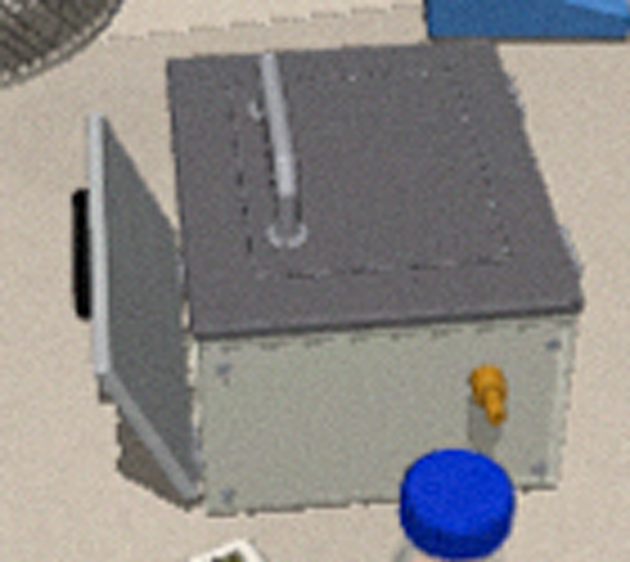

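The crops give the lid-top corners (in the top crop, at 4.5x) at about (176,38), (588,75), (571,420) and (140,382). The bar runs from (258,287) to (475,303). The lip runs from (250,492) to (427,506).

```bash
cat > h.py <<'E'
import numpy as np
from scipy.spatial.transform import Rotation as R
K={"side":(402.94,249.19,192.18,[.4675191,-.93268369,.73202106],[.92952676,-.00568243,-.21030238]),
"top":(375.861,256.59,193.487,[.49891459,-.10463035,1.0613604],[.157948244,-.000761851,-1.57519124])}
def ray(n,u,v):
    f,cx,cy,p,o=K[n];d=R.from_euler("xyz",o).apply([(u-cx)/f,-(v-cy)/f,-1]);return np.array(p),d/np.linalg.norm(d)
def plane(n,u,v,z):
    p,d=ray(n,u,v);return p+d*(z-p[2])/d[2]
def tri(a,b):
    p,d=ray("top",*a);q,e=ray("side",*b);s=np.linalg.lstsq(np.c_[d,-e],q-p,rcond=None)[0]
    A=p+s[0]*d;B=q+s[1]*e;return (A+B)/2,np.linalg.norm(A-B)
def T(u,v):return 205+u/4.5-.4,140+v/4.5-.4
def S(u,v):return 180+u/4.5-.4,160+v/4.5-.4
E
python3 - <<'E'
from h import *
np.set_printoptions(precision=4,suppress=True)
c=[plane("top",*T(*p),.14)for p in[(176,38),(588,75),(571,420),(140,382)]]
print(np.array(c));
c2=[plane("side",*S(*p),.14)for p in[(168,60),(495,43),(580,305),(192,332)]];print(np.array(c2))
for c in(c,):
    e=[c[0]-c[1],c[3]-c[2]];print([np.arctan2(-k[0],k[1]) for k in e],np.linalg.norm(e,axis=1))
b=[plane("top",*T(*p),.184)for p in[(258,287),(475,303)]];print(b,(b[0]+b[1])/2)
b=[plane("side",*S(*p),.184)for p in[(268,57),(288,190)]];print(b)
for a,b in[((250,492),(80,193)),((427,506),(82,313)),((145,461),(94,115)),((538,495),(100,378))]:print(tri(T(*a),S(*b)))
E
```

```text
[[ 0.7623 -0.0739  0.14  ]
 [ 0.7399 -0.3048  0.14  ]
 [ 0.5473 -0.2884  0.14  ]
 [ 0.569  -0.0545  0.14  ]]
[[ 0.5711 -0.0583  0.14  ]
 [ 0.7631 -0.0792  0.14  ]
 [ 0.7372 -0.3108  0.14  ]
 [ 0.5484 -0.2915  0.14  ]]
[np.float64(-0.09659463833579683), np.float64(-0.092167679039931)] [0.232  0.2349]
[array([ 0.615 , -0.1184,  0.184 ]), array([ 0.6061, -0.2317,  0.184 ])] [ 0.6106 -0.175   0.184 ]
[array([ 0.6168, -0.1312,  0.184 ]), array([ 0.6043, -0.2476,  0.184 ])]
(array([ 0.5103, -0.1145,  0.0944]), np.float64(0.0005443110551651145))
(array([ 0.5012, -0.2146,  0.0931]), np.float64(0.0010544904344435772))
(array([ 0.5266, -0.0556,  0.1051]), np.float64(0.001379630123298019))
(array([ 0.5056, -0.2757,  0.1033]), np.float64(0.003872163313147769))
```

Request:
arm_command:
  rows:
    - [0,0,0.05,40,-36,0,0]
    - [0,0,0.1,80,-72,0,0]
    - [0,0,0.15,115,-105,0,0]
    - [0,0,0.2,150,-137,0,0]
    - [0,0,0.25,185,-169,0,0]
    - [0,0,0.3,220,-201,0,0]
    - [0,0,0.373,260,-235,0,0]
    - [0,0,0.373,300,-270,0,0]
    - [0,0,0.373,335,-302,0,0]
    - [0,0,0.373,370,-333,0,0]
  newtons: 20

```text
t: 1.1
tool_pos: [0.4434, -0.2014, 0.2054]
tcp_rot: [-3.142, 0.0, -0.095]
contact_force: [1.0, 0.7, -0.1]
grip_width: 0.0177
grip_force: 0.0
```

Request:
arm_command:
  rows:
    - [0,0,0,10,-20,20,0]
    - [0,0,0,15,-38,50,0]
    - [0,0,0,15,-38,80,0]
    - [0,0,0,15,-38,105,0]
    - [0,0,0,15,-38,122,0]
    - [0,0,0,15,-38,122,0]
    - [0,0,0,15,-38,122,0]

```text
t: 1.8
tool_pos: [0.4612, -0.167, 0.0835]
tcp_rot: [-3.141, 0.001, -0.095]
contact_force: [0.2, -0.2, 0.1]
grip_width: 0.0006
grip_force: 0.0
```

Run:
```python
from cell import bot,cams
import cv2
c=cams.camera("side")["frame"][110:290,150:320];cv2.imwrite("pics/s1.png",cv2.convertScaleAbs(cv2.resize(c,None,fx=3.3,fy=3.3),alpha=1.5))
s=bot.state();print(s["tool_pos"],s["joint_positions"],s["contact_force"],s["grip_width"])
```

```text
[ 0.46178117 -0.16725479  0.08407873] [ 0.241596    0.59776531  0.07113037  2.06789012 -0.08700695  0.47774078
 -1.28851852] [ 0.45383816 -0.31380278  0.03921205] 0.0005834449603757622
```

View pics/s1.png

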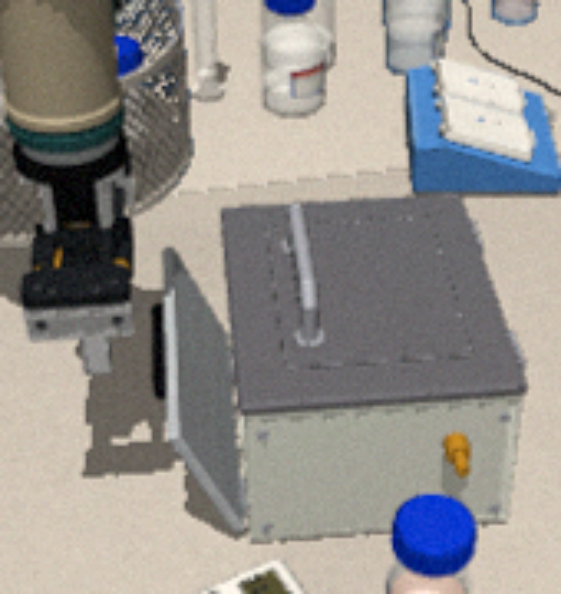

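The fingers are in front of the lip (side crop: lip at (160,350), finger at (95,355)). Next I'll push along the arc.

Request:
arm_command:
  rows:
    - [0,0,0,12,0,0,0]
    - [0,0,0,24,0,0,0]
    - [0,0,0,32,0,0,0]
    - [0,0,0,36,0,-2,0]
    - [0,0,0,40,0,-5,0]
    - [0,0,0,44,0,-7,0]
    - [0,0,0,48,0,-10,0]
    - [0,0,0,52,0,-12,0]
    - [0,0,0,56,0,-13,0]
    - [0,0,0,60,0,-15,0]

```text
t: 2.85
tool_pos: [0.5215, -0.1727, 0.0985]
tcp_rot: [3.142, -0.0, -0.095]
contact_force: [-3.1, -0.4, -0.6]
grip_width: 0.0003
grip_force: 0.9
```

Request:
arm_command:
  rows:
    - [0,0,0,3,0,-1,0]
    - [0,0,0,6,0,-2,0]
    - [0,0,0,8,0,-2,0]
    - [0,0,0,9,0,-2,0]
    - [0,0,0,10,0,-2,0]
    - [0,0,0,10,0,-2,0]

```text
t: 3.45
tool_pos: [0.5293, -0.1734, 0.1004]
tcp_rot: [-3.141, 0.003, -0.095]
contact_force: [-5.8, 1.0, 4.2]
grip_width: 0.0005
grip_force: 2.8
```

Request:
arm_command:
  rows:
    - [0,0,0,2,0,0,0]
    - [0,0,0,4,0,0,0]
    - [0,0,0,4,0,0,0]
    - [0,0,0,4,0,0,0]

```text
t: 3.85
tool_pos: [0.5293, -0.1734, 0.1]
tcp_rot: [-3.14, 0.011, -0.096]
contact_force: [-12.3, 1.4, 9.6]
grip_width: 0.0001
grip_force: 6.1
```

Hard against the stop, so the door is shut. Next I back off, rise and turn for the handle.

Request:
arm_command:
  rows:
    - [0,0,0,-8,0,0,0]
    - [0,0,0,-25,0,0,0]
    - [0,0,0,-45,0,0,0]
    - [0,0,0,-50,0,-30,0]
    - [0,0,0,-50,0,-70,30]
    - [0,0,0,-50,0,-110,60]
    - [0,0,-0.14,-50,0,-150,60]
    - [0,0,-0.28,-50,0,-160,60]
    - [0,0,-0.42,-50,0,-160,60]
    - [0,0,-0.56,-50,0,-160,60]

```text
t: 4.85
tool_pos: [0.4872, -0.1694, 0.2618]
tcp_rot: [3.138, -0.004, 0.471]
contact_force: [-0.6, -0.4, 0.3]
grip_width: 0.0451
grip_force: 0.0
```

Request:
arm_command:
  rows:
    - [0,0,-0.14,0,0,0,60]
    - [0,0,-0.28,0,0,0,60]
    - [0,0,-0.42,0,0,0,60]
    - [0,0,-0.56,0,0,0,60]
    - [0,0,-0.7,0,0,0,60]
    - [0,0,-0.84,0,0,0,60]
    - [0,0,-0.98,0,0,0,60]
    - [0,0,-1.011,0,0,0,60]
    - [0,0,-1.011,0,0,0,60]

```text
t: 5.75
tool_pos: [0.486, -0.1694, 0.2608]
tcp_rot: [3.14, -0.0, 1.474]
contact_force: [0.2, -0.2, 0.3]
grip_width: 0.0597
grip_force: 0.0
```

Run:
```python
from cell import bot,cams
import cv2
c=cams.camera("side")["frame"][110:290,150:320];cv2.imwrite("pics/s2.png",cv2.convertScaleAbs(cv2.resize(c,None,fx=3.3,fy=3.3),alpha=1.5))
s=bot.state();print(s["tool_pos"],s["tcp_rot"],s["joint_positions"],s["contact_force"],s["grip_width"])
```

```text
[ 0.48583617 -0.16940862  0.26071734] [ 3.13996138e+00 -2.06252863e-05  1.47299826e+00] [ 0.47556892  0.37870197 -0.27030435  1.81397412  0.12025811  0.9632294
  0.05707442] [-0.49299018 -0.87266157  0.23130197] 0.060250523663499686
```

View pics/s2.png

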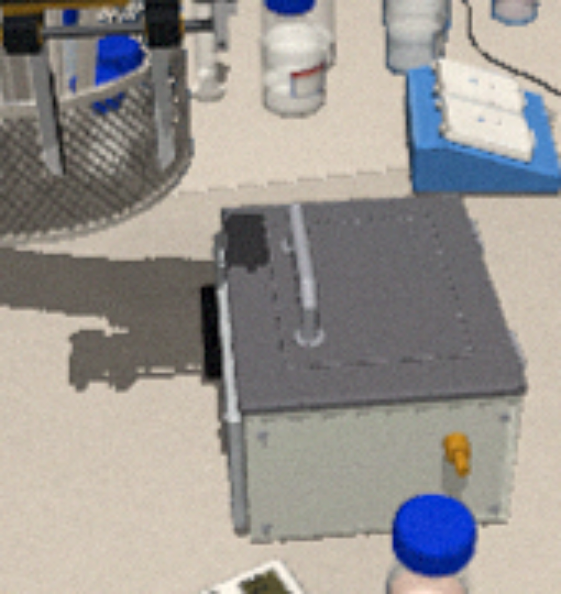

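The door is flush and shut (crop: lip at (210,330), door edge at (232,470)). Next: over the handle, down, then close.

Request:
arm_command:
  rows:
    - [0,0,0,2,40,0,60]
    - [0,0,0,3,80,0,60]
    - [0,0,0,3,115,0,60]
    - [0,0,0,3,125,0,60]
    - [0,0,0,3,125,20,60]
    - [0,0,0,3,125,45,60]
    - [0,0,0,3,125,70,60]
    - [0,0,0,3,125,88,60]
    - [0,0,0,3,125,98,60]
    - [0,0,0,3,125,98,60]

```text
t: 6.8
tool_pos: [0.6088, -0.178, 0.1613]
tcp_rot: [-3.139, -0.0, 1.475]
contact_force: [-0.1, -0.4, 0.5]
grip_width: 0.0601
grip_force: 0.0
```

Request:
arm_command:
  rows:
    - [0,0,0,0,0,0,40]
    - [0,0,0,0,0,0,26]
    - [0,0,0,0,0,0,20]
    - [0,0,0,0,0,0,16]
    - [0,0,0,0,0,0,13]
    - [0,0,0,0,0,0,13]
  newtons: 8

```text
t: 7.4
tool_pos: [0.6107, -0.1782, 0.1628]
tcp_rot: [3.14, 0.0, 1.476]
contact_force: [6.5, -1.4, -4.5]
grip_width: 0.0156
grip_force: 2.9
```

Run:
```python
from cell import bot,cams
import cv2
c=cams.camera("side")["frame"][90:270,150:320];cv2.imwrite("pics/s3.png",cv2.convertScaleAbs(cv2.resize(c,None,fx=3.3,fy=3.3),alpha=1.5))
s=bot.state();print(s["tool_pos"],s["tcp_rot"],s["contact_force"],s["grip_width"],s["grip_force"])
```

```text
[ 0.61160395 -0.17833677  0.16281151] [3.13791938e+00 7.64328484e-05 1.47584040e+00] [ 4.14703482 -0.87018477 -2.71194921] 0.014259285857981934 2.2985853999853134
```

View pics/s3.png

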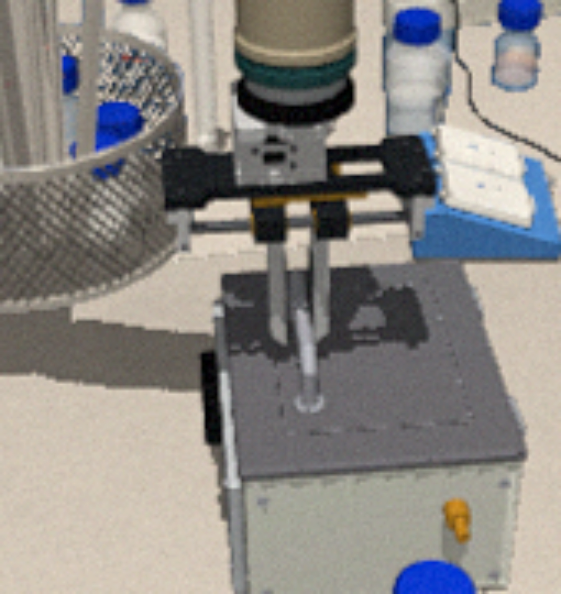

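The grip straddles the bar (crop: fingers at (278,320) and (320,320), bar between them). The far finger touched first, so I'll nudge +1.5 mm and close firmly.

Request:
arm_command:
  rows:
    - [0,0,0,0,1.5,0,8]
    - [0,0,0,0,1.5,0,4]
    - [0,0,0,0,1.5,0,4]
    - [0,0,0,0,1.5,0,4]
    - [0,0,0,0,1.5,0,4]
  newtons: 50

```text
t: 7.95
tool_pos: [0.6127, -0.1785, 0.1628]
tcp_rot: [3.139, 0.0, 1.476]
contact_force: [5.9, -1.6, -1.7]
grip_width: 0.0111
grip_force: 50.0
```

Request:
arm_command:
  rows:
    - [0,0,0,0,1,0,4]
    - [0,0,0,0,1.5,-1,4]
    - [0,0,0,0,2,-2,4]
    - [0,0,0,0,2,-3,4]
    - [0,0,0,0,2,-4,4]
    - [0,0,0,0,2,-4,4]

```text
t: 8.55
tool_pos: [0.6133, -0.1785, 0.1645]
tcp_rot: [-3.141, -0.0, 1.476]
contact_force: [7.0, -1.2, -13.5]
grip_width: 0.0108
grip_force: 50.0
```

Request:
arm_command:
  rows:
    - [0,0,0,0,0.5,-0.5,4]
    - [0,0,0,0,0.5,-1,4]
    - [0,0,0,0,0.5,-1.5,4]
    - [0,0,0,0,0.5,-1.5,4]

```text
t: 8.95
tool_pos: [0.6134, -0.1785, 0.165]
tcp_rot: [-3.139, -0.001, 1.476]
contact_force: [9.3, -1.9, -18.3]
grip_width: 0.0108
grip_force: 50.0
```

Request:
arm_command:
  rows:
    - [0,0,0,0,0.5,-0.5,4]
    - [0,0,0,0,0.5,-1,4]
    - [0,0,0,0,0.5,-1.5,4]
    - [0,0,0,0,0.5,-1.5,4]

```text
t: 9.35
tool_pos: [0.6135, -0.1785, 0.1654]
tcp_rot: [-3.138, -0.001, 1.476]
contact_force: [10.7, -2.9, -23.4]
grip_width: 0.0105
grip_force: 50.0
```

Request:
arm_command:
  rows:
    - [0,0,0,0,1,0,4]
    - [0,0,0,0,2,0,4]
    - [0,0,0,0,3,0,4]
    - [0,0,0,0,3,0,4]

```text
t: 9.75
tool_pos: [0.6139, -0.1785, 0.1662]
tcp_rot: [-3.133, -0.001, 1.476]
contact_force: [0.5, -0.5, -15.5]
grip_width: 0.0105
grip_force: 50.0
```

Request:
arm_command:
  rows:
    - [0,0,0,0,0.3,-0.5,4]
    - [0,0,0,0,0.5,-1,4]
    - [0,0,0,0,0.7,-1,4]
    - [0,0,0,0,0.7,-1,4]

```text
t: 10.15
tool_pos: [0.6163, -0.1788, 0.1717]
tcp_rot: [-3.139, 0.0, 1.476]
contact_force: [-5.2, 1.1, -5.6]
grip_width: 0.0106
grip_force: 50.0
```

It broke free, with about 6–9 mm of lift at the handle. I'll raise it a little more and measure.

Request:
arm_command:
  rows:
    - [0,0,0,0,0.2,-0.5,4]
    - [0,0,0,0,0.4,-1,4]
    - [0,0,0,0,0.6,-1.5,4]
    - [0,0,0,0,0.8,-2,4]
    - [0,0,0,0,0.8,-2,4]
    - [0,0,0,0,0.8,-2,4]

```text
t: 10.75
tool_pos: [0.6173, -0.1789, 0.1738]
tcp_rot: [-3.139, 0.0, 1.475]
contact_force: [-4.9, 0.2, -6.3]
grip_width: 0.0107
grip_force: 50.0
```

Run:
```python
from cell import bot,cams
import cv2
c=cams.camera("side")["frame"];cv2.imwrite("pics/side4full.png",c)
c=c[160:285,180:320];cv2.imwrite("pics/s4.png",cv2.convertScaleAbs(cv2.resize(c,None,fx=4.5,fy=4.5,interpolation=cv2.INTER_CUBIC),alpha=1.5))
s=bot.state();print(s["t"],s["tool_pos"],s["contact_force"],s["grip_force"])
```

```text
10.8 [ 0.61725662 -0.17891077  0.17378795] [-5.05047428  0.29856186 -5.54576131] 50.00251829624176
```

View pics/s4.png

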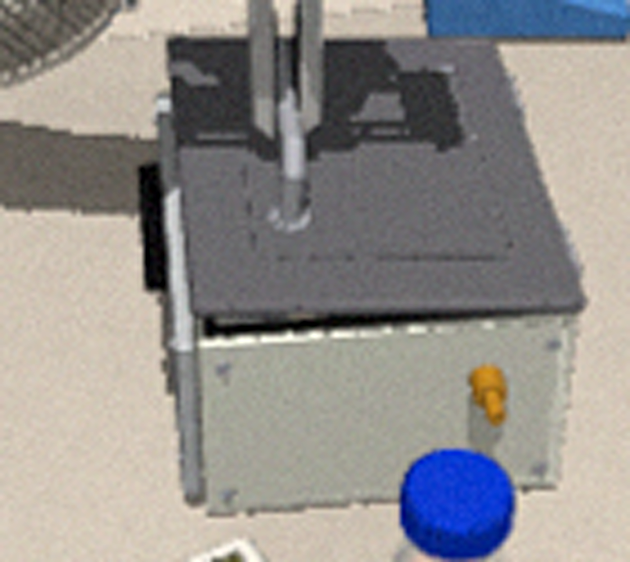

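The lid is open with its front corner raised about 22 px in the crop (193,310 against 332), about 13 mm or 0.07 rad. The door is still flush. I'll trim up slightly and settle.

Request:
arm_command:
  rows:
    - [0,0,0,0,0.3,-0.5,4]
    - [0,0,0,0,0.6,-1,4]
    - [0,0,0,0,0.8,-1.5,4]
    - [0,0,0,0,0.8,-1.5,4]
    - [0,0,0,0,0.8,-1.5,4]
    - [0,0,0,0,0.8,-1.5,4]
    - [0,0,0,0,0.8,-1.5,4]
    - [0,0,0,0,0.8,-1.5,4]

```text
t: 11.6
tool_pos: [0.6179, -0.179, 0.1751]
tcp_rot: [-3.139, 0.0, 1.475]
contact_force: [-6.4, -0.5, -6.3]
grip_width: 0.011
grip_force: 50.0
```

Run:
```python
from cell import bot,cams,ticket
import cv2,numpy as np
c=cams.camera("side")["frame"]
a=cv2.imread("pics/side4full.png")
# lid shift near front right corner and whole-picture change around door base / bystanders
print(np.abs(c[255:310,195:300].astype(int)-a[255:310,195:300]).mean())
s=bot.state();print(s["t"],s["tool_pos"],s["contact_force"],s["grip_force"],np.abs(s["qvel"]).max())
print(ticket.sign_off())
```

```text
2.6133910533910534
11.65 [ 0.61792777 -0.17894546  0.17510783] [-5.33181524  0.43713291 -6.7656172 ] 50.00272035598755 0.00217060668452638
the job is handed in; nothing more can be done
None
```

I handed the job in at 11.65 s: the door is shut and the gripper holds the lid by its handle, open about 15 mm at the front by my camera estimate; the beaker, timer and bottle were not touched, and the hand-in returned no verdict.

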